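# Lay a capacitor in its clamp and hold the clamp bridge over it

## Task

Lay the upright white can capacitor on its side in the trough of the blue clamp base, between the end stops, and let go of it. Then pick up the aluminium clamp bridge by its red grip, carry it over the equipment in between and hold it level above the capacitor, about 15 mm above where it would seat, with its two screws over the two brass inserts, so that I can slip in an insulating strip: finish still holding it there, steady and touching neither the base nor the capacitor. Do not shift the black instrument box, the transformer or the solder spool.

Things in the scene. Friction and masses are not known exactly. Their poses are not given: they have to be found in the camera images.
- can_mid (a point): Centre (half-way up) of the loose white can capacitor, a plain cylinder 32 mm in diameter, 75 mm long, about 70 g. It starts upright on the green mat, its centre 37.5 mm above the mat. z is the cylinder's axis; either end may point either way in the trough.
- bridge_grip (a point): Centre of the red grip (22 mm cube, sides along x and y) on top of the loose aluminium clamp bridge (0.15 kg), an arch standing on two feet on the mat. 116 mm over the feet along x, 34 mm wide along y; feet undersides 68 mm below this point; crown 58 x 34 mm, 11 to 17 mm below it; legs 48 mm apart inside; a dark screw in each foot at x = +-45 mm. z is up; a half turn makes no difference.
- clamp_base: Fixed blue clamp base, 124 mm in x, 108 mm in y, plate 10 mm thick; origin at the centre of its underside, on the bench. Along its y runs a raised trough (trough), 27 mm wide, so fingers pass down beside a lying can; end stops at y = +-44 mm are 36 mm high. Flush brass inserts at x = +-45 mm, y = 0.
- trough (a point): Place of the can's centre when it lies in the trough: 44 mm above the base's origin, axes as the base's (y along the trough; two orange strips sloping 35 degrees carry the can). When the bridge is seated (x along this x, feet on the plate), its red grip's centre is 34 mm above this point and its crown clears the can by 1 mm; hovering 15 mm up, the grip's centre is 49 mm above this point.
- parts_mat: Thin fixed green mat, 230 mm along x, 180 mm along y, 3 mm thick, on which capacitor (nearer the robot) and bridge (farther) start; origin at the centre of its underside. It and the clamp base lie on opposite sides of the black box; which is left and which right changes.
- black_box: Loose black instrument box standing between mat and clamp base, about 200 mm along its x, 124 mm along its y, 75 mm high; origin at the centre of its underside. Leave it where it is.
- transformer: Loose small mains transformer, 56 x 70 x 44 mm, nearer the robot than the black box; origin at the centre of its underside. Leave it where it is.
- solder_spool: Loose spool of solder wire standing on end behind the black box, 52 mm in diameter, 45 mm high; origin at the centre of its underside. Leave it where it is.
Things that resemble listed ones, but are neither listed nor needed, are in the scene too. What is shaped like the part that bears can_mid but orange is not meant.

How it is judged (in metres and radians):
On the way, in this order (a step that is already met when the one before it is completed fails the run):
1. the capacitor lies on its side in the trough, released (angle between the z axis of can_mid and the y axis of clamp_base, either way round below 0.1 rad and x of can_mid in the frame of clamp_base between -0.005 and 0.005 m and y of can_mid in the frame of clamp_base between -0.009 and 0.009 m and z of can_mid in the frame of clamp_base between 0.04 and 0.048 m and contact force between the fingers and can below 0.1 N and linear speed of can below 0.02 m/s), for 0.3 s.
2. the bridge is carried across the line of the black box, higher than the box (y of bridge_grip in the frame of black_box between -0.06 and 0.06 m and z of bridge_grip in the frame of black_box above 0.145 m), for 0.05 s.
At the end, for the whole second after the job is handed in: Capacitor lies still in the trough, let go: axis within 0.1 rad, centre within 5 mm across, 9 along, 4 in height. Fingers hold the bridge still, 5 to 25 mm above its seat, within 6 mm each way, 0.12 rad of the inserts' line, level within 0.1 rad, touching neither base nor capacitor (all of step 1 and x of bridge_grip in the frame of clamp_base between -0.006 and 0.006 m and y of bridge_grip in the frame of clamp_base between -0.006 and 0.006 m and z of bridge_grip in the frame of clamp_base between 0.083 and 0.103 m and angle between the x axis of bridge_grip and the x axis of clamp_base, either way round below 0.12 rad and angle between bridge_grip's own z axis and vertical below 0.1 rad and contact force between bridge and clamp_base below 0.05 N and contact force between bridge and can below 0.05 N and contact force between the fingers and bridge above 1 N and linear speed of bridge below 0.02 m/s); the arm keeps its last pose, push and grip.
It fails at once if the black box is shifted by more than 20 mm (distance of black_box from where it was at the start of the episode above 0.02 m).
It fails at once if the transformer is shifted by more than 20 mm (distance of transformer from where it was at the start of the episode above 0.02 m).
It fails at once if the solder spool is shifted by more than 20 mm (distance of solder_spool from where it was at the start of the episode above 0.02 m).
It also fails if it takes over 67 s, if anything falls off the work surface, if the arm or the gripper's body presses on something with over 40 N, if the wrist force passes 120 N, or if a joint passes its speed limit or range.

## Robot

A 7-joint arm with a two-finger parallel gripper is mounted at the origin on a cart in front of the work surface, level with it; the furniture and walls round the work are solid. World frame = base frame: x ahead of the robot, y to its left, z up, the work surface at z = 0. Lengths are in m, angles in degrees, forces in N, time in s.
With the tool pointing down it reaches from about 0.425 to 0.875 m from the base axis. Payload 4.7 kg.
Tool frame: the origin (TCP) lies between the finger pads; the fingertips stand env.finger_overhang ahead of it and the grasp point (between the pads) lies 5 mm behind it (env.finger_overhang is the distance from the TCP to the fingertips, in m); z points along the fingers, y is the line along which they close (so a half turn about z gives the same grasp; the last joint's range is limited). The gripper opens to 87 mm and grips with 3 to 60 N. Pads are 19 mm wide; open, the fingers measure 117 mm over their backs; the gripper's body (75 mm by 190 mm) begins 51 mm behind the grasp point.
Start: joints at [76.381, 18.392, -4.016, 83.108, 1.295, 78.541, -3.26], TCP at [0.162, -0.63, 0.237] pointing down, gripper open.
Joint ranges: [-163.93, 163.93], [-17.29, 119.83], [-79.2, 71.16], [3.27, 140.29], [-89.18, 269.18], [5.43, 117.66], [-154.24, 154.24]. Speed limits (degrees/s): [147.25, 147.25, 180, 180, 180, 180, 180].

## Interface

Orientations are given as [roll, pitch, yaw] about the fixed x, y, z axes, in that order (R = Rz(yaw) Ry(pitch) Rx(roll)).
In Python, from cell import telemetry, eyes, env, models gives the robot as it stands. The module is installed in compiled form; this text tells all that it offers.
- The arm moves only by the tool drive_tool, never from a script. Its arguments are lists of equal length, an entry for each row: "angular": the turn, a rotation vector about the tool's x, y, z in rad, a list of three; "delta_pos": the shift along the tool's x, y, z in cm, a list of three; "gripper": the finger opening in cm, from 0 to 8.7. A call has 1 to 20 rows; each row shifts and turns the commanded pose from where the row before left it, along the tool's axes as they then stand; what a row does not reach is not made up. A row lasts 1/10 s, in which the tool goes at most 50 mm and 8.59 degrees, less where a joint would pass 70% of its speed; a pose out of reach is approached as far as the arm can. A call with a gripper value outside its range is refused whole. The fingers move at their own pace and stop on an object; "squeeze" is the grip in N (left out, the last holds). Time passes only in rows, so rows that do not move let the fingers close. It gives the time, the measured TCP pose, the force, the opening and the grip force at its end, in the units of the state.
- telemetry.get_obs(): the state, without advancing time (a new reading comes with each control period).
- eyes.read_camera(name): name is "scene" or "side" or "wrist"; returns a dict with "pixels" (420x560x3 uint8, red, green, blue), "mtx" (3x3 intrinsics, pixels), "D" ([k1, k2, p1, p2, k3] as OpenCV has them; the pictures are not rectified), "origin" and "orientation" of the camera in the world. Camera axes: x right, y down, z forward; pixel columns grow to the right and rows downward; lengths in m; the calibration is good to about 2 mm. A picture is of the moment at which its call begins. There is no depth.
- env.sign_off(): hands the job in; it is judged then, once.
Trained networks look in a picture, given as the dict that the camera call returned (one of the last four; its "shot" number tells which), for a name from the list of things; names that differ only in an ending like _2 or _b are one class to them, and where a whole thing is asked for, a point or a joint stands for the part that bears it (a point fixed in the world has none). Each returns a list of dicts, best first, with "p" (0 to 1); they miss things now and then, are a little off and sometimes report something else, mostly with a low value. They report only what shows in the picture. A call takes as long as a camera call. They do not tell look-alikes from the thing itself.
- models.search_frame(picture, target): "centre" ([column, row] in pixels, amid what is visible of it).
- models.cut_out(picture, target): "pixels" (420x560 bool, what is visible of it) and "centre" ([column, row] in pixels, amid what is visible of it).
The state is a dict: "time_s": time; "qpos": joint angles; "joint_velocities": joint speeds; "effort": joint torques, N m; "tool_pos": TCP position; "tool_rot": TCP orientation; "force": force on the tool from outside, world axes, zero at the start; "wrist_torque": the same for the moment, N m; "grip_width": finger opening in m; "grasp_force": force on a finger pad.
Only numpy, scipy, OpenCV 4.12 (cv2) and the standard library are available. Lean on these libraries where they do the work, as an engineer would, in place of code of your own. Each camera call takes 0.05 s, during which the arm holds its last target. There are 200 camera calls.

## Working session

There is one attempt and no reset: what is moved stays moved. The work goes in short steps, Python scripts to look and compute and a tool call to move; the robot and the scene stay as the last step left them, time stands still between calls to the robot, and variables do not carry over. Pictures are saved under pics/ and viewed, at most 10 in all, crops included, and the job is handed in when it is done.

Besides the shell and the picture viewer there is one more tool, called after "Emit:" as name(argument=value, ...), one argument or row to a line, values as JSON. drive_tool: Moves the arm, as the interface text tells. Its arguments: {"type":"object","properties":{"angular":{"type":"array","items":{"type":"array","items":{"type":"number"}}},"delta_pos":{"type":"array","items":{"type":"array","items":{"type":"number"}}},"gripper":{"type":"array","items":{"type":"number"}},"squeeze":{"type":"number"}},"required":["angular","delta_pos","gripper"]}

```bash
mkdir -p pics; cat > h.py <<'E'
import numpy as np, cv2
from cell import telemetry, eyes, env, models
from scipy.spatial.transform import Rotation as R
def Rm(o):
    o=np.array(o,float)
    if o.shape==(3,3): return o
    if o.size==4: return R.from_quat(o).as_matrix()
    return R.from_euler('xyz',o,degrees=True).as_matrix()
def ray(p,px):
    u=cv2.undistortPoints(np.array([[px]],float),np.array(p['mtx']),np.array(p['D']))[0,0]
    return np.array(p['origin']),Rm(p['orientation'])@np.array([u[0],u[1],1.])
def atz(p,px,z):
    o,d=ray(p,px); return o+d*(z-o[2])/d[2]
def tri(rs):
    A=np.zeros((3,3));b=np.zeros(3)
    for o,d in rs:
        d=d/np.linalg.norm(d);P=np.eye(3)-np.outer(d,d);A+=P;b+=P@o
    x=np.linalg.solve(A,b)
    return x,[float(np.linalg.norm(np.cross(x-o,d/np.linalg.norm(d)))) for o,d in rs]
def proj(p,X):
    Rw=Rm(p['orientation']).T; t=-Rw@np.array(p['origin'])
    return cv2.projectPoints(np.array(X,float).reshape(-1,1,3),cv2.Rodrigues(Rw)[0],t,np.array(p['mtx']),np.array(p['D']))[0][:,0]
def save(p,n): cv2.imwrite('pics/'+n,p['pixels'][:,:,::-1])
E
python3 - <<'E'
from h import *
s=telemetry.get_obs(); print({k:np.round(v,3).tolist() for k,v in s.items()}, env.finger_overhang)
im=[]
for c in ['scene','side','wrist']:
    p=eyes.read_camera(c); print(c,p['origin'],p['orientation'],p['mtx'][0][0]); im.append(p['pixels'])
    for t in ['can_mid','bridge_grip','clamp_base','trough','parts_mat','black_box','transformer','solder_spool']:
        print(' ',t,[(np.round(r['centre']).tolist(),round(r['p'],2),atz(p,r['centre'],0.04).round(3).tolist()) for r in models.search_frame(p,t)[:4]])
a=np.hstack(im[:2]); 
cv2.imwrite('pics/a.png',cv2.resize(a,(800,300),interpolation=cv2.INTER_AREA)[:,:,::-1])
cv2.imwrite('pics/scene.png',im[0][:,:,::-1])
cv2.imwrite('pics/side.png',im[1][:,:,::-1])
E
```

```text
{'time_s': 0.0, 'qpos': [76.382, 18.438, -4.016, 83.174, 1.295, 78.54, -3.26], 'joint_velocities': [-0.084, -0.024, -0.032, -0.028, -0.063, -0.018, 0.058], 'effort': [-0.001, -49.128, -0.404, -31.253, -0.064, 0.044, 0.0], 'tool_pos': [0.162, -0.629, 0.235], 'tool_rot': [-179.893, 0.005, 14.428], 'force': [0.003, 0.054, 0.295], 'wrist_torque': [-0.006, -0.005, -0.006], 'grasp_force': 0.0, 'grip_width': 0.087} 0.014
scene [0.03914078 0.68764011 0.80006228] [-130.35008664    0.47794168 -143.76302497] 496.600508200501
  can_mid [([408.0, 183.0], 0.8, [0.35, -0.283, 0.04]), ([368.0, 179.0], 0.59, [0.44, -0.236, 0.04]), ([376.0, 213.0], 0.55, [0.363, -0.132, 0.04])]
  bridge_grip [([316.0, 163.0], 0.94, [0.584, -0.219, 0.04]), ([334.0, 254.0], 0.68, [0.373, 0.036, 0.04])]
  clamp_base [([217.0, 283.0], 0.93, [0.523, 0.239, 0.04])]
  trough [([215.0, 280.0], 0.71, [0.53, 0.236, 0.04])]
  parts_mat [([338.0, 184.0], 0.71, [0.491, -0.177, 0.04])]
  black_box [([277.0, 214.0], 0.67, [0.548, 0.003, 0.04])]
  transformer [([334.0, 256.0], 0.71, [0.371, 0.039, 0.04])]
  solder_spool [([217.0, 198
[... 283 characters left out ...]
]
  bridge_grip [([283.0, 182.0], 0.91, [0.593, -0.22, 0.04]), ([340.0, 188.0], 0.5, [0.438, -0.235, 0.04])]
  clamp_base [([235.0, 294.0], 0.62, [0.521, 0.26, 0.04])]
  trough [([232.0, 296.0], 0.95, [0.524, 0.266, 0.04])]
  parts_mat [([316.0, 198.0], 0.67, [0.483, -0.157, 0.04])]
  black_box [([270.0, 224.0], 0.97, [0.546, 0.007, 0.04])]
  transformer [([344.0, 251.0], 0.93, [0.368, 0.06, 0.04])]
  solder_spool [([200.0, 224.0], 0.62, [0.695, 0.058, 0.04])]
wrist [ 0.22974407 -0.61069367  0.38584372] [ 1.65072569e+02  1.08936068e-02 -7.55660000e+01] 374.46972608044894
  can_mid []
  bridge_grip []
  clamp_base []
  trough []
  parts_mat []
  black_box []
  transformer []
  solder_spool []
```

View pics/scene.png

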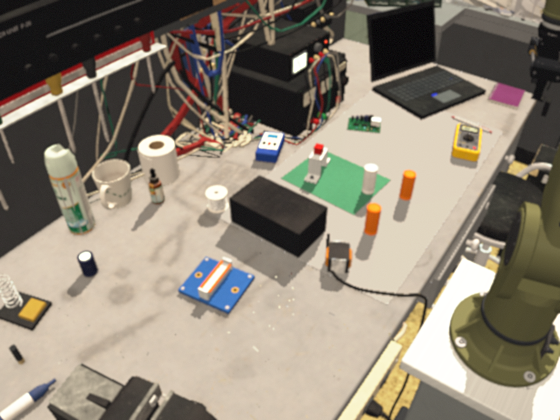

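View pics/side.png

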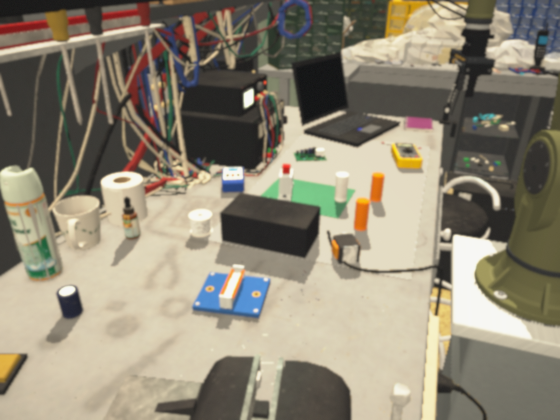

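The white can is at scene (370,179) / side (341,187). The orange cans at (408,184) and (373,219) are decoys because of their colour. The bridge with its red grip is at scene (318,160), the base at (217,283), and the box lies between them. Next I confirm the can in a crop and triangulate.

```bash
python3 - <<'E'
from h import *
P={c:eyes.read_camera(c) for c in ['scene','side']}
crop=np.hstack([cv2.resize(P['scene']['pixels'][130:230,280:420],None,fx=2.8,fy=2.8,interpolation=cv2.INTER_CUBIC),cv2.resize(P['side']['pixels'][150:250,250:390],None,fx=2.8,fy=2.8,interpolation=cv2.INTER_CUBIC)])
cv2.imwrite('pics/crop.png',crop[:,:,::-1])
for t,g in [('can_mid',{'scene':(370,179),'side':(341,187)}),('bridge_grip',{'scene':(318,160),'side':(286,180)}),('clamp_base',{'scene':(217,283),'side':(233,295)}),('black_box',{'scene':(277,214),'side':(270,224)}),('transformer',{'scene':(338,256),'side':(345,248)}),('solder_spool',{'scene':(217,198),'side':(200,224)})]:
    rs=[]
    for c,p in P.items():
        m=models.cut_out(p,t)
        m=[r for r in m if np.hypot(*(np.array(r['centre'])-g[c]))<25]
        if not m: print(t,c,'none'); continue
        ys,xs=np.nonzero(m[0]['pixels']); cen=((xs.min()+xs.max())/2,(ys.min()+ys.max())/2)
        h=cv2.convexHull(np.c_[xs,ys].astype(np.int32)); 
        print(t,c,m[0]['p'],cen,(xs.min(),xs.max(),ys.min(),ys.max()),'poly',cv2.approxPolyDP(h,3,True)[:,0].tolist())
        rs.append(ray(p,cen))
    if len(rs)==2: print('   ',np.round(tri(rs)[0],3),np.round(tri(rs)[1],4))
# red blob, brass
for c,p in P.items():
    hsv=cv2.cvtColor(p['pixels'],cv2.COLOR_RGB2HSV)
    red=((hsv[...,0]<6)|(hsv[...,0]>174))&(hsv[...,1]>150)&(hsv[...,2]>100)
    n,l,st,ce=cv2.connectedComponentsWithStats(red.astype(np.uint8))
    print(c,'red',[(ce[i].round(1).tolist(),int(st[i,4])) for i in range(1,n) if st[i,4]>15 and 250<ce[i][0]<350 and 120<ce[i][1]<220])
E
```

```text
can_mid scene 0.85 (np.float64(369.0), np.float64(179.0)) (np.int64(362), np.int64(376), np.int64(163), np.int64(195)) poly [[372, 163], [376, 174], [373, 192], [368, 195], [362, 191], [364, 166]]
can_mid side 0.59 (np.float64(341.5), np.float64(186.5)) (np.int64(335), np.int64(348), np.int64(172), np.int64(201)) poly [[347, 173], [346, 199], [336, 200], [337, 173]]
    [ 0.435 -0.231  0.046] [0.0001 0.0001]
bridge_grip scene 0.86 (np.float64(316.5), np.float64(163.5)) (np.int64(305), np.int64(328), np.int64(144), np.int64(183)) poly [[320, 144], [327, 150], [328, 162], [314, 183], [305, 179], [309, 157], [315, 145]]
bridge_grip side 0.83 (np.float64(285.5), np.float64(182.0)) (np.int64(278), np.int64(293), np.int64(164), np.int64(200)) poly [[289, 164], [293, 176], [288, 200], [278, 196], [281, 168]]
    [ 0.582 -0.218  0.04 ] [0.0017 0.0017]
clamp_base scene 0.89 (np.float64(216.0), np.float64(285.5)) (np.int64(179), np.int64(253), np.int64(258), np.int64(313)) poly [[253, 276], [228, 313], [179, 292], [204, 258], [228, 260]]
clamp_base side none
black_box scene 0.59 (np.float64(27
[... 463 characters left out ...]
(np.int64(325), np.int64(351), np.int64(241), np.int64(273)) poly [[347, 272], [327, 269], [326, 249], [331, 242], [349, 245], [351, 265]]
transformer side none
solder_spool scene 0.91 (np.float64(216.0), np.float64(199.0)) (np.int64(206), np.int64(226), np.int64(186), np.int64(212)) poly [[223, 210], [208, 209], [208, 189], [219, 186], [225, 190]]
solder_spool side 0.69 (np.float64(201.0), np.float64(222.5)) (np.int64(190), np.int64(212), np.int64(209), np.int64(236)) poly [[212, 230], [203, 236], [192, 234], [190, 214], [201, 209], [209, 211]]
    [0.705 0.037 0.03 ] [0.0009 0.0009]
scene red [([315.6, 120.3], 32), ([318.2, 148.5], 66)]
side red [([268.8, 154.8], 16), ([285.9, 168.3], 45)]
```

View pics/crop.png

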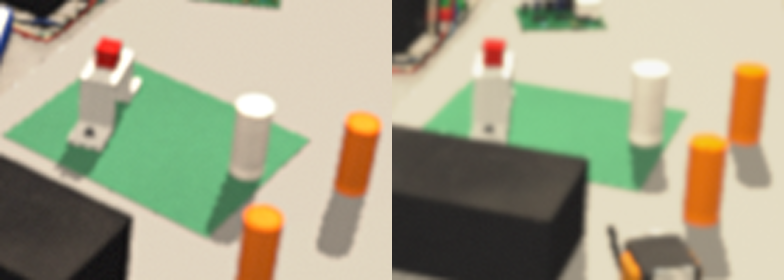

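The crop confirms it: white can at (370,179), white and standing on the mat, with the orange decoys off the mat. The bridge with its red grip stands on the far part of the mat. I move the wrist camera over the mat to refine.

Emit:
drive_tool(
  angular=[
    [0,0,-0.1466],
    [0,0,-0.1466],
    [0,0,-0.1466],
    [0,0,-0.1466],
    [0,0,-0.1466],
    [0,0,-0.1466],
    [0,0,-0.1466],
    [0,0,-0.1466],
    [0,0,-0.1466],
  ],
  delta_pos=[
    [0,0,-1],
    [0,0,-1],
    [0,0,-1],
    [0,0,-1],
    [0,0,-1],
    [0,0,-1],
    [0,0,-1],
    [0,0,-1],
    [0,0,-1.5],
  ],
  gripper=[8.7,8.7,8.7,8.7,8.7,8.7,8.7,8.7,8.7],
)

```text
time_s: 2.95
tool_pos: [0.1618, -0.6292, 0.3313]
tool_rot: [-180.0, -0.1, 90.4]
force: [-0.6, 0.2, 0.1]
grip_width: 0.0868
grasp_force: 0.0
```

Emit:
drive_tool(
  angular=[
    [0,0,0],
    [0,0,0],
    [0,0,0],
    [0,0,0],
    [0,0,0],
    [0,0,0],
    [0,0,0],
    [0,0,0],
    [0,0,0],
    [0,0,0],
    [0,0,0],
    [0,0,0],
    [0,0,0],
    [0,0,0],
    [0,0,0],
  ],
  delta_pos=[
    [3.3,2.7,0],
    [3.3,2.7,0],
    [3.3,2.7,0],
    [3.3,2.7,0],
    [3.3,2.7,0],
    [3.3,2.7,0],
    [3.3,2.7,0],
    [3.3,2.7,0],
    [3.3,2.7,0],
    [3.3,2.7,0],
    [3.3,2.7,0],
    [3.3,2.7,0],
    [3.3,2.7,0],
    [0,0,0],
    [0,0,0],
  ],
  gripper=[8.7,8.7,8.7,8.7,8.7,8.7,8.7,8.7,8.7,8.7,8.7,8.7,8.7,8.7,8.7],
)

```text
time_s: 4.45
tool_pos: [0.5132, -0.1993, 0.3316]
tool_rot: [-180.0, 0.0, 90.2]
force: [-0.1, -0.9, -0.3]
grip_width: 0.087
grasp_force: 0.0
```

```bash
cat > look.py <<'E'
from h import *
import sys,pickle
n=sys.argv[1]; s=telemetry.get_obs(); print(s['time_s'],np.round(s['tool_pos'],4),np.round(s['tool_rot'],2),np.round(s['qpos'],1))
p=eyes.read_camera('wrist'); save(p,n+'.png'); d={'p':p}
for t in ['can_mid','bridge_grip','clamp_base','trough','black_box','parts_mat','transformer']:
    for r in models.cut_out(p,t)[:3]:
        ys,xs=np.nonzero(r['pixels']); print(t,round(r['p'],2),np.round(r['centre'],1),(xs.min(),xs.max(),ys.min(),ys.max()),atz(p,r['centre'],.04).round(3))
        d.setdefault(t,[]).append(r)
pickle.dump(d,open('/tmp/'+n+'.pkl','wb'))
E
python3 look.py w1
```

```text
4.45 [ 0.5132 -0.1993  0.3316] [-1.800e+02  1.000e-02  9.019e+01] [ 52.7   6.9 -37.5  87.5   4.2  87.   15.4]
can_mid 0.77 [153.6 232.1] (np.int64(129), np.int64(173), np.int64(212), np.int64(252)) [ 0.351 -0.278  0.04 ]
can_mid 0.71 [219.2 204.2] (np.int64(202), np.int64(236), np.int64(184), np.int64(223)) [ 0.435 -0.242  0.04 ]
can_mid 0.7 [149.7  93.8] (np.int64(125), np.int64(174), np.int64(78), np.int64(108)) [ 0.36  -0.112  0.04 ]
bridge_grip 0.84 [343.7 195.1] (np.int64(322), np.int64(368), np.int64(149), np.int64(238)) [ 0.586 -0.23   0.04 ]
black_box 0.87 [320.7  23.2] (np.int64(219), np.int64(418), np.int64(0), np.int64(55)) [ 0.553 -0.037  0.04 ]
parts_mat 0.82 [292.9 182.3] (np.int64(208), np.int64(392), np.int64(116), np.int64(259)) [ 0.524 -0.214  0.04 ]
```

View pics/w1.png

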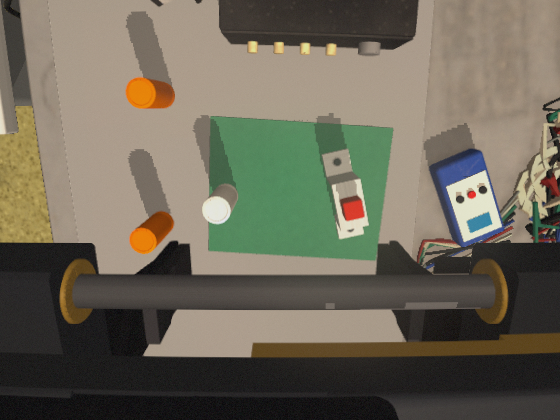

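The wrist view shows the white can with its top at about (217,206), the red grip at (353,209), and the bridge's long axis roughly along world y. Orange decoys are at (150,93) and (150,235), and the box is at the top. I take a second view, then go to the base.

Emit:
drive_tool(
  angular=[
    [0,0,0],
    [0,0,0],
    [0,0,0],
    [0,0,0],
  ],
  delta_pos=[
    [4,0,0],
    [4,0,0],
    [0,0,0],
    [0,0,0],
  ],
  gripper=[8.7,8.7,8.7,8.7],
)

```text
time_s: 5.25
tool_pos: [0.5128, -0.1197, 0.3319]
tool_rot: [180.0, 0.1, 90.1]
force: [0.0, -1.1, -0.2]
grip_width: 0.0869
grasp_force: 0.0
```

```bash
python3 look.py w2
```

```text
5.25 [ 0.5128 -0.1197  0.3319] [1.7997e+02 8.0000e-02 9.0140e+01] [ 49.2   3.6 -40.6  90.5   2.4  86.7   8.6]
can_mid 0.72 [222.4 259.3] (np.int64(207), np.int64(239), np.int64(241), np.int64(273)) [ 0.436 -0.235  0.04 ]
can_mid 0.6 [155.2 161.8] (np.int64(133), np.int64(178), np.int64(147), np.int64(181)) [ 0.36  -0.111  0.04 ]
bridge_grip 0.69 [338.8 246. ] (np.int64(321), np.int64(362), np.int64(209), np.int64(273)) [ 0.583 -0.217  0.04 ]
black_box 0.59 [315.9  57.7] (np.int64(221), np.int64(419), np.int64(0), np.int64(127)) [0.549 0.006 0.04 ]
parts_mat 0.69 [290.4 223.9] (np.int64(212), np.int64(387), np.int64(178), np.int64(311)) [ 0.522 -0.188  0.04 ]
transformer 0.65 [160.2  42.5] (np.int64(128), np.int64(189), np.int64(13), np.int64(75)) [0.376 0.022 0.04 ]
transformer 0.57 [318.5  58. ] (np.int64(221), np.int64(419), np.int64(0), np.int64(127)) [0.551 0.006 0.04 ]
```

Emit:
drive_tool(
  angular=[
    [0,0,0],
    [0,0,0],
    [0,0,0],
    [0,0,0],
    [0,0,0],
    [0,0,0],
    [0,0,0],
    [0,0,0],
    [0,0,0],
  ],
  delta_pos=[
    [4.7,0,0],
    [4.7,0,0],
    [4.7,0,0],
    [4.7,0,0],
    [4.7,0,0],
    [4.7,0,0],
    [0,0,0],
    [0,0,0],
    [0,0,0],
  ],
  gripper=[8.7,8.7,8.7,8.7,8.7,8.7,8.7,8.7,8.7],
)

```text
time_s: 6.55
tool_pos: [0.5131, 0.1599, 0.3313]
tool_rot: [-180.0, 0.0, 89.9]
force: [-0.4, -0.3, 0.5]
grip_width: 0.0865
grasp_force: 0.0
```

```bash
python3 look.py w3
```

```text
6.55 [0.5131 0.1599 0.3313] [-1.7998e+02  5.0000e-02  8.9900e+01] [ 30.5   7.2 -55.   88.8   6.   87.1 -24.7]
can_mid 0.71 [182.8 348.7] (np.int64(169), np.int64(193), np.int64(338), np.int64(357)) [ 0.374 -0.087  0.04 ]
clamp_base 0.82 [309.2 112.3] (np.int64(254), np.int64(364), np.int64(62), np.int64(166)) [0.542 0.226 0.04 ]
clamp_base 0.45 [192.9 263.7] (np.int64(190), np.int64(202), np.int64(250), np.int64(273)) [0.397 0.039 0.04 ]
trough 0.95 [308.1 114.2] (np.int64(253), np.int64(364), np.int64(63), np.int64(166)) [0.541 0.224 0.04 ]
trough 0.6 [307.7 311. ] (np.int64(230), np.int64(393), np.int64(240), np.int64(343)) [ 0.545 -0.028  0.04 ]
black_box 0.65 [308.  311.1] (np.int64(231), np.int64(393), np.int64(241), np.int64(342)) [ 0.545 -0.028  0.04 ]
transformer 0.52 [193.5 262.5] (np.int64(190), np.int64(203), np.int64(249), np.int64(273)) [0.398 0.041 0.04 ]
```

Emit:
drive_tool(
  angular=[
    [0,0,0],
    [0,0,0],
    [0,0,0],
    [0,0,0],
    [0,0,0],
  ],
  delta_pos=[
    [4,0,0],
    [4,0,0],
    [0,0,0],
    [0,0,0],
    [0,0,0],
  ],
  gripper=[8.7,8.7,8.7,8.7,8.7],
)

```text
time_s: 7.45
tool_pos: [0.513, 0.2403, 0.3313]
tool_rot: [-180.0, 0.1, 89.9]
force: [0.0, 0.1, 0.2]
grip_width: 0.0875
grasp_force: 0.0
```

```bash
python3 look.py w4; python3 -c "
import cv2,numpy as np
a=cv2.imread('pics/w3.png')[:260];b=cv2.imread('pics/w4.png')[:260]
cv2.imwrite('pics/w34.png',np.vstack([a,b]))"
```

```text
7.45 [0.513  0.2403 0.3313] [-1.800e+02  6.000e-02  8.994e+01] [ 21.3  13.  -57.7  84.9  11.   88.1 -36.2]
clamp_base 0.6 [309.4 176.8] (np.int64(254), np.int64(361), np.int64(130), np.int64(226)) [0.544 0.232 0.04 ]
trough 0.69 [309.9 178.7] (np.int64(254), np.int64(361), np.int64(130), np.int64(226)) [0.544 0.229 0.04 ]
black_box 0.85 [305.6 327.7] (np.int64(233), np.int64(393), np.int64(309), np.int64(356)) [0.542 0.027 0.04 ]
transformer 0.58 [186.3 330.9] (np.int64(164), np.int64(206), np.int64(310), np.int64(351)) [0.381 0.021 0.04 ]
```

View pics/w34.png

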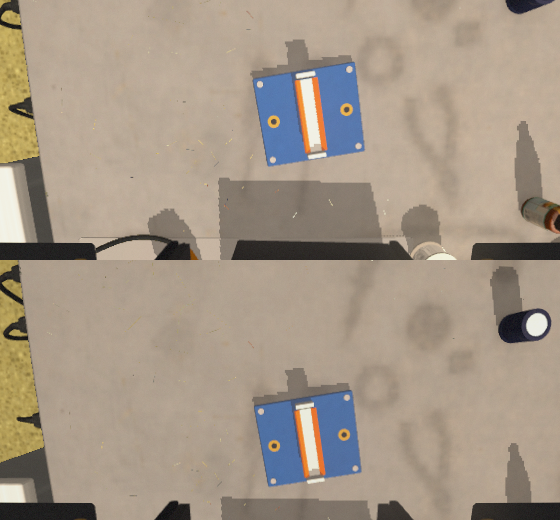

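```bash
cat > m.py <<'E'
from h import *
import pickle
D={n:pickle.load(open(f'/tmp/{n}.pkl','rb')) for n in ['w1','w2','w3','w4']}
def blobs(p,f,lo,box):
    hsv=cv2.cvtColor(p['pixels'],cv2.COLOR_RGB2HSV).astype(int); m=np.zeros(hsv.shape[:2],np.uint8)
    x0,x1,y0,y1=box; m[y0:y1,x0:x1]=f(hsv[...,0],hsv[...,1],hsv[...,2])[y0:y1,x0:x1]
    n,l,st,ce=cv2.connectedComponentsWithStats(m,connectivity=8)
    return sorted([(int(st[i,4]),ce[i],cv2.minAreaRect(np.argwhere(l==i)[:,::-1].astype(np.int32))) for i in range(1,n) if st[i,4]>=lo],key=lambda t:-t[0])
brass=lambda h,s,v:(h>12)&(h<30)&(s>90)&(v>90)
blue=lambda h,s,v:(h>100)&(h<120)&(s>120)
P3,P4=D['w3']['p'],D['w4']['p']
B=[[b for b in blobs(p,brass,20,bx)] for p,bx in ((P3,(256,362,80,150)),(P4,(256,362,150,210)))]
for b in B: print('brass',[(a,c.round(1)) for a,c,_ in b])
c=[sorted([x[1] for x in b[:2]],key=lambda q:q[0]) for b in B]
X=[tri([ray(P3,c[0][i]),ray(P4,c[1][i])]) for i in (0,1)]
for x in X: print(x[0].round(4),np.round(x[1],4))
for p,cc in ((P3,c[0]),(P4,c[1])):
    a,b=[atz(p,q,.010) for q in cc]; d=b-a
    print('atz .01',a.round(4),b.round(4),'mid',((a+b)/2).round(4),'len',np.linalg.norm(d).round(4),'yaw',np.degrees(np.arctan2(d[1],d[0])).round(2))
# red
red=lambda h,s,v:((h<6)|(h>174))&(s>140)&(v>90)
tops=[]
for n,bx in (('w1',(320,385,150,240)),('w2',(320,385,200,275))):
    b=blobs(D[n]['p'],red,20,bx); print('red',[(a,q.round(1),np.round(r[0],1),np.round(r[1],1),round(r[2],1)) for a,q,r in b])
    p=D[n]['p']; 
    h=cv2.cvtColor(p['pixels'],cv2.COLOR_RGB2HSV); 
    x,y=b[0][1].round().astype(int); print('V',h[y-14:y+15:2,x-14:x+15:2,2])
    tops.append(ray(p,b[0][1]))
print('red tri',tri(tops))
# can: mask bbox; bridge hull
for n in ('w1','w2'):
    r=min(D[n]['can_mid'],key=lambda r:abs(r['centre'][0]-221)); p=D[n]['p']
    v=p['pixels'].astype(int); w=(v.min(2)>195)&r['pixels']
    ys,xs=np.nonzero(w); print('white top',len(xs),xs.mean(),ys.mean(),xs.min(),xs.max(),ys.min(),ys.max())
    r=D[n]['bridge_grip'][0]; ys,xs=np.nonzero(r['pixels']); print('bridge rect',cv2.minAreaRect(np.c_[xs,ys].astype(np.int32)))
E
python3 m.py
python3 -c "
import cv2,numpy as np
a=cv2.imread('pics/w1.png')[140:250,190:400];b=cv2.imread('pics/w2.png')[190:290,190:400]
cv2.imwrite('pics/c12.png',cv2.resize(np.vstack([a,b]),None,fx=2.8,fy=2.8,interpolation=cv2.INTER_CUBIC))"
```

```text
brass [(272, array([302.8, 114.4])), (98, array([346.2, 109.1])), (93, array([273.4, 121.4]))]
brass [(223, array([301.8, 179.8])), (88, array([343.7, 174.2])), (85, array([274. , 185.3]))]
[0.5361 0.2233 0.0155] [0.0001 0.0001]
[0.5894 0.2297 0.0115] [0. 0.]
atz .01 [0.5366 0.2232 0.01  ] [0.5896 0.2297 0.01  ] mid [0.5631 0.2264 0.01  ] len 0.0534 yaw 6.97
atz .01 [0.5363 0.2222 0.01  ] [0.5896 0.2294 0.01  ] mid [0.5629 0.2258 0.01  ] len 0.0538 yaw 7.67
red [(353, array([352.9, 209.5]), array([352.8, 209.4]), array([18.5, 19.6]), 77.5)]
V [[171 170 171 167 165 167 165 150 142 160 224 227 187 142 143]
 [169 168 162 147 126 116  96  97  99  98 169 226 204 141 140]
 [161 113  98  97  99 100  99 100 104 113 126 192 212 140 139]
 [157  92  97  95 104 116 135 157 181 196 211 195 221 140 140]
 [216  89 130 168 189 201 214 216 215 215 216 207 225 127 137]
 [221  96 180 215 215 215 215 214 216 214 217 214 220 167 139]
 [225 148 149 215 216 215 215 216 215 216 216 213 200 201 138]
 [225 197 116 215 215 215 216 216 216 216 217 216 211 206 138]
 [226 214 109 205 216 215 215 215 216 216 217 2
[... 1174 characters left out ...]
[ 73  75  74  73  74  72  74  73  72  75  73  75  75  73  74]
 [ 80  78  80  76  77  77  79  78  79  76  80  77  78  77  78]
 [ 84  80  82  81  81  81  81  84  82  82  83  81  82  81  82]
 [ 86  85  87  82  84  85  87  86  86  85  84  84  86  82  84]]
red tri (array([ 0.59644665, -0.24605419,  0.04674916]), [0.00041817842437375863, 0.0004181784243736593])
white top 551 215.9437386569873 210.09981851179674 203 229 197 223
bridge rect ((346.0758361816406, 192.9498291015625), (86.98533630371094, 33.26108169555664), 78.31063079833984)
white top 213 219.43192488262912 269.0 207 232 263 273
bridge rect ((341.3037109375, 243.294189453125), (66.60974884033203, 29.878047943115234), 77.31961059570312)
```

View pics/c12.png

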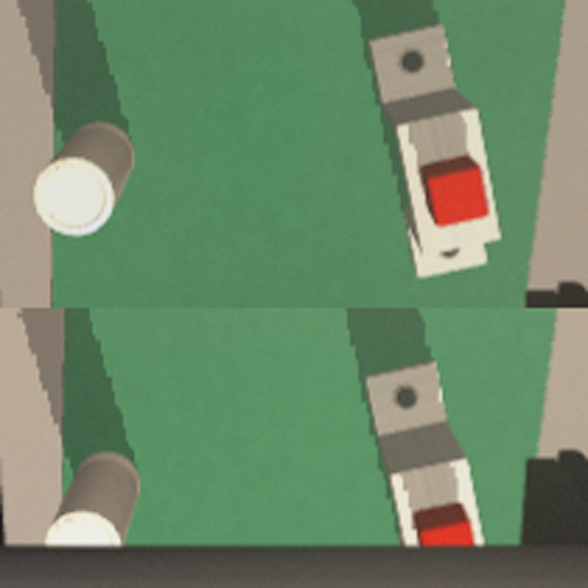

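```bash
cat >> m.py <<'E'
print('=====')
for p,cc in ((P3,[(273.4,121.4),(346.2,109.1)]),(P4,[(274,185.3),(343.7,174.2)])):
    a,b=[atz(p,q,.010) for q in cc]; d=b-a
    print('atz .01',a.round(4),b.round(4),'mid',((a+b)/2).round(4),'len',np.linalg.norm(d).round(4),'yaw',np.degrees(np.arctan2(d[1],d[0])).round(2))
for i,j in (((273.4,121.4),(274,185.3)),((346.2,109.1),(343.7,174.2))): print('tri insert',tri([ray(P3,i),ray(P4,j)])[0].round(4))
p=D['w1']['p']
print('can top',atz(p,(215.9,210.1),.078),'red top',atz(p,(353.2,209.3),.082))
S={c:eyes.read_camera(c) for c in ['scene','side']}
# triangulate can centre axis/top: white top in scene at  cap, from cut-outs
g={'scene':(369,179),'side':(341.5,186.5)}
rr=[]
for c,q in S.items():
    print(c,'proj can top/bottom/red',proj(q,[[*atz(p,(215.9,210.1),.078)[:2],z] for z in (.078,.0405,.003)]+[[*atz(p,(353.2,209.3),.082)[:2],.071]]).round(1).tolist())
for c,q,t in (('scene',S['scene'],(318.2,148.5)),('side',S['side'],(285.9,168.3))): print('red tri w1+',c,tri([ray(p,(353.2,209.3)),ray(q,t)]))
def gp(x,y): return (190+x/2.8-.35,140+y/2.8-.35)
for nm,a,b,z in (('crownL',(397,125),(422,277),.06),('crownR',(478,110),(500,240),.06),('gripL',(428,192),(437,226),.082),('footL',(370,42),(385,104),.01),('footR',(440,28),(455,90),.01),('crownTop',(397,125),(478,110),.06),('gripbot',(437,226),(488,215),.082)):
    A,B=atz(p,gp(*a),z),atz(p,gp(*b),z); d=B-A; print(nm,np.degrees(np.arctan2(d[1],d[0])).round(1),np.linalg.norm(d).round(4))
print('screw',atz(p,gp(412,62),.012))
E
python3 m.py | sed -n '/=====/,$p'
```

```text
=====
atz .01 [0.5006 0.2149 0.01  ] [0.5896 0.2296 0.01  ] mid [0.5451 0.2223 0.01  ] len 0.0902 yaw 9.41
atz .01 [0.5008 0.2151 0.01  ] [0.5896 0.2294 0.01  ] mid [0.5452 0.2222 0.01  ] len 0.09 yaw 9.18
tri insert [0.5006 0.2149 0.009 ]
tri insert [0.5894 0.2297 0.0113]
can top [ 0.43769917 -0.23882329  0.078     ] red top [ 0.59033317 -0.236269    0.082     ]
scene proj can top/bottom/red [[370.8, 166.7], [369.1, 178.7], [367.5, 190.4], [317.9, 149.0]]
side proj can top/bottom/red [[341.8, 173.8], [340.8, 187.0], [339.8, 199.7], [285.5, 168.9]]
red tri w1+ scene (array([ 0.59224667, -0.2398353 ,  0.06981978]), [0.0005189108309384397, 0.0005189108309383686])
red tri w1+ side (array([ 0.5913117 , -0.23937205,  0.07149513]), [0.0010835954749553818, 0.0010835954749553657])
crownL -78.8 0.0671
crownR -77.4 0.057
gripL -73.2 0.0146
footL -74.8 0.0292
footR -73.9 0.0292
crownTop 11.0 0.0335
gripbot 12.9 0.0206
screw [ 0.58012153 -0.19348884  0.012     ]
```

Base is at (0.545, 0.222) with yaw 9.3°, the can at (0.4375, -0.239), and the grip at (0.5905, -0.2365, 0.071) with its long axis at about 103°. The heights agree across the views. I'll grasp the can with the tool tilted 38°, then lay it with the tool tilted 52° the other way.

Emit:
drive_tool(
  angular=[
    [0,0,0],
    [0,0,0],
    [0,0,0],
    [0,0,0],
    [0,0,0],
    [0,0,0],
    [0,0,0],
    [0,0,0],
    [0,0,0],
    [0,-0.1327,0],
    [0,-0.1327,0],
    [0,-0.1327,0],
    [0,-0.1327,0],
    [0,-0.1327,0],
    [0,0,0],
    [0,0,0],
  ],
  delta_pos=[
    [-4.47,-0.84,0.33],
    [-4.47,-0.84,0.33],
    [-4.47,-0.84,0.33],
    [-4.47,-0.84,0.33],
    [-4.47,-0.84,0.33],
    [-4.47,-0.84,0.33],
    [-4.47,-0.84,0.33],
    [-4.47,-0.84,0.33],
    [-4.47,-0.84,0.33],
    [0,0,0],
    [0,0,0],
    [0,0,0],
    [0,0,0],
    [0,0,0],
    [0,0,0],
    [0,0,0],
  ],
  gripper=[6,6,6,6,6,6,6,6,6,6,6,6,6,6,6,6],
)

```text
time_s: 9.55
tool_pos: [0.4371, -0.1606, 0.3017]
tool_rot: [-179.9, 37.9, 90.1]
force: [-0.4, -0.6, 0.5]
grip_width: 0.0601
grasp_force: 0.0
```

```bash
cat > st.py <<'E'
import sys
from h import *
s=telemetry.get_obs(); T=R.from_euler('xyz',s['tool_rot'],degrees=True).as_matrix()
print(round(s['time_s'],2),'pos',np.round(s['tool_pos'],4),'rot',np.round(s['tool_rot'],2),'q',np.round(s['qpos'],1),'F',np.round(s['force'],1),'w',round(s['grip_width'],4),round(s['grasp_force'],1))
# args: grasp-point target x y z, yaw(of tool x when untilted), tilt  -> tool-frame deltas (move then turn)
if len(sys.argv)>1:
    x,y,z,yaw,tilt=map(float,sys.argv[1:])
    G=(R.from_euler('z',yaw,degrees=True)*R.from_euler('x',180,degrees=True)*R.from_euler('y',tilt,degrees=True)).as_matrix()
    tcp=np.array([x,y,z])+.005*G[:,2]
    print('tcp target',tcp.round(4),'delta now-axes cm',(100*T.T@(tcp-s['tool_pos'])).round(2),'delta target-axes cm',(100*G.T@(tcp-s['tool_pos'])).round(2),'turn',R.from_matrix(T.T@G).as_rotvec().round(4))
E
python3 st.py 0.4375 -0.1590 0.1430 90 -38;python3 st.py 0.4375 -0.239 0.0405 90 -38 | tail -1
```

```text
9.55 pos [ 0.4371 -0.1606  0.3017] rot [-179.93   37.88   90.12] q [ 48.6  -8.8 -53.6 110.2  31.2  80.  -11.3] F [-0.4 -0.6  0.5] w 0.0601 0.0
tcp target [ 0.4375 -0.1621  0.1391] delta now-axes cm [ 9.86  0.05 12.93] delta target-axes cm [ 9.89  0.04 12.91] turn [-0.     -0.0021  0.0016]
tcp target [ 0.4375 -0.2421  0.0366] delta now-axes cm [ 9.84  0.06 25.93] delta target-axes cm [ 9.9   0.04 25.91] turn [-0.     -0.0021  0.0016]
```

Emit:
drive_tool(
  angular=[
    [0,0,0],
    [0,0,0],
    [0,0,0],
    [0,0,0],
    [0,0,0],
    [0,0,0],
  ],
  delta_pos=[
    [2.47,0.01,3.23],
    [2.47,0.01,3.23],
    [2.47,0.01,3.23],
    [2.47,0.01,3.23],
    [0,0,0],
    [0,0,0],
  ],
  gripper=[6,6,6,6,6,6],
)

```text
time_s: 10.15
tool_pos: [0.4375, -0.1637, 0.1396]
tool_rot: [-179.9, 37.9, 89.9]
force: [0.2, 0.0, 0.9]
grip_width: 0.0603
grasp_force: 0.0
```

```bash
python3 st.py 0.4375 -0.239 0.0405 90 -38; python3 - <<'E'
from h import *
p=eyes.read_camera('wrist');s=eyes.read_camera('side');save(p,'w5.png')
for z in (.078,.0405): print(proj(p,[.4375,-.239,z]))
for c in (p,):
  for r in models.cut_out(c,'can_mid'):
    ys,xs=np.nonzero(r['pixels']);print(r['p'],r['centre'],xs.min(),xs.max(),ys.min(),ys.max())
E
```

```text
10.15 pos [ 0.4375 -0.1637  0.1396] rot [-179.88   37.92   89.93] q [ 46.1   7.7 -58.4 121.   46.1  72.4 -34.3] F [0.2 0.  0.9] w 0.0603 0.0
tcp target [ 0.4375 -0.2421  0.0366] delta now-axes cm [ 0.15  0.04 12.95] delta target-axes cm [ 0.17  0.   12.95] turn [-0.0028 -0.0014 -0.0009]
[[284.11838151 244.56639845]]
[[284.14015943 202.01248488]]
0.93 [181.2, 226.9] 152 205 183 274
0.89 [128.6, 53.0] 74 178 0 114
0.68 [285.9, 208.4] 261 307 154 257
```

Emit:
drive_tool(
  angular=[
    [0,0,0],
    [0,0,0],
    [0,0,0],
    [0,0,0],
    [0,0,0],
    [0,0,0],
    [0,0,0],
  ],
  delta_pos=[
    [0.15,0.03,2.8],
    [0,0,2.8],
    [0,0,2.8],
    [0,0,2.5],
    [0,0,2.05],
    [0,0,0],
    [0,0,0],
  ],
  gripper=[6,6,6,6,6,6,6],
  squeeze=15,
)

```text
time_s: 11.0
tool_pos: [0.439, -0.2413, 0.0382]
tool_rot: [179.8, 38.1, 89.9]
force: [0.8, 0.6, -0.4]
grip_width: 0.0596
grasp_force: 0.0
```

```bash
python3 st.py 0.4375 -0.239 0.0405 90 -38
```

```text
11.0 pos [ 0.439  -0.2413  0.0382] rot [179.82  38.09  89.87] q [ 46.3  20.1 -50.4 125.   62.7  64.6 -43.4] F [ 0.8  0.6 -0.4] w 0.0596 0.0
tcp target [ 0.4375 -0.2421  0.0366] delta now-axes cm [ 0.04 -0.15  0.17] delta target-axes cm [ 0.04 -0.15  0.17] turn [ 0.0017  0.0016 -0.0018]
```

Emit:
drive_tool(
  angular=[
    [0,0,0],
    [0,0,0],
    [0,0,0],
    [0,0,0],
    [0,0,0],
    [0,0,0],
    [0,0,0],
    [0,0,0],
  ],
  delta_pos=[
    [0,0,0],
    [0,0,0],
    [0,0,0],
    [0,0,0],
    [0,0,0],
    [0,0,0],
    [0,0,0],
    [0,0,0],
  ],
  gripper=[2.5,2.5,2.5,2.5,2.5,2.5,2.5,2.5],
  squeeze=15,
)

```text
time_s: 11.8
tool_pos: [0.438, -0.241, 0.0366]
tool_rot: [180.0, 38.0, 90.0]
force: [-1.1, 3.1, 4.2]
grip_width: 0.0315
grasp_force: 15.0
```

Emit:
drive_tool(
  angular=[
    [0,0,0],
    [0,0,0],
    [0,0,0],
    [0,0,0],
    [0,0,0],
    [0,0,0],
    [0,0,0],
  ],
  delta_pos=[
    [-0.6,0,-0.8],
    [-2,0,-2.6],
    [-2,0,-2.6],
    [-2,0,-2.6],
    [-2,0,-2.6],
    [-2,0,-2.6],
    [0,0,0],
  ],
  gripper=[2.5,2.5,2.5,2.5,2.5,2.5,2.5],
)

```text
time_s: 12.5
tool_pos: [0.4403, -0.2398, 0.2155]
tool_rot: [179.4, 38.3, 89.7]
force: [-0.6, -0.4, 0.5]
grip_width: 0.0311
grasp_force: 15.0
```

```bash
python3 st.py 0.5452 0.2222 0.244 99.3 52
```

```text
12.5 pos [ 0.4403 -0.2398  0.2155] rot [179.44  38.29  89.71] q [ 56.4  -2.3 -55.3 117.2  39.6  68.4 -15.5] F [-0.6 -0.4  0.5] w 0.0311 15.0
tcp target [0.5446 0.2261 0.2409] delta now-axes cm [ 35.04  10.49 -30.79] delta target-axes cm [29.27 17.82 33.34] turn [ 0.0298  1.5727 -0.1771]
```

Emit:
drive_tool(
  angular=[
    [0,0.1327,0],
    [0,0.1327,0],
    [0,0.1327,0],
    [0,0.1327,0],
    [0,0.1327,0],
    [0,0,-0.081],
    [0,0,-0.081],
    [0,0,0],
    [0,0,0],
    [0,0,0],
    [0,0,0],
    [0,0,0],
    [0,0,0],
    [0,0,0],
    [0,0,0],
    [0,0,0],
    [0,0,0],
    [0,0,0],
    [0,0,0],
    [0,0,0],
  ],
  delta_pos=[
    [0,0,0],
    [0,0,0],
    [0,0,0],
    [0,0,0],
    [0,0,0],
    [0,0,0],
    [0,0,0],
    [4.04,1.63,-0.3],
    [4.04,1.63,-0.3],
    [4.04,1.63,-0.3],
    [4.04,1.63,-0.3],
    [4.04,1.63,-0.3],
    [4.04,1.63,-0.3],
    [4.04,1.63,-0.3],
    [4.04,1.63,-0.3],
    [4.04,1.63,-0.3],
    [4.04,1.63,-0.3],
    [4.04,1.63,-0.3],
    [0,0,0],
    [0,0,0],
  ],
  gripper=[2.5,2.5,2.5,2.5,2.5,2.5,2.5,2.5,2.5,2.5,2.5,2.5,2.5,2.5,2.5,2.5,2.5,2.5,2.5,2.5],
)

```text
time_s: 14.5
tool_pos: [0.5418, 0.2297, 0.2421]
tool_rot: [-179.9, -0.0, 99.5]
force: [0.8, 0.2, -1.5]
grip_width: 0.0313
grasp_force: 15.0
```

Emit:
drive_tool(
  angular=[
    [0,0.1297,0],
    [0,0.1297,0],
    [0,0.1297,0],
    [0,0.1297,0],
    [0,0.1297,0],
    [0,0.1297,0],
    [0,0.1297,0],
    [0,0,0],
    [0,0,0],
  ],
  delta_pos=[
    [0,0,0],
    [0,0,0],
    [0,0,0],
    [0,0,0],
    [0,0,0],
    [0,0,0],
    [0,0,0],
    [0,0,0],
    [0,0,0],
  ],
  gripper=[2.5,2.5,2.5,2.5,2.5,2.5,2.5,2.5,2.5],
)

```text
time_s: 15.4
tool_pos: [0.5431, 0.2263, 0.2425]
tool_rot: [-179.8, -51.9, 99.0]
force: [0.1, 1.0, -0.6]
grip_width: 0.0316
grasp_force: 15.0
```

```bash
python3 st.py 0.5452 0.2222 0.100 99.3 52
```

```text
15.4 pos [0.5431 0.2263 0.2425] rot [-179.84  -51.92   99.02] q [ 56.9  37.3 -72.9  98.9 -17.9  67.2   4.7] F [ 0.1  1.  -0.6] w 0.0316 15.0
tcp target [0.5446 0.2261 0.0969] delta now-axes cm [-11.48   0.16   8.95] delta target-axes cm [-11.5    0.14   8.93] turn [ 0.0011  0.0015 -0.003 ]
```

Emit:
drive_tool(
  angular=[
    [0,0,0],
    [0,0,0],
    [0,0,0],
  ],
  delta_pos=[
    [-2,0.05,1.55],
    [-2,0.05,1.55],
    [0,0,0],
  ],
  gripper=[2.5,2.5,2.5],
)

```text
time_s: 15.7
tool_pos: [0.5421, 0.2286, 0.1911]
tool_rot: [-179.8, -51.8, 99.4]
force: [-0.7, -0.2, 0.4]
grip_width: 0.0316
grasp_force: 15.0
```

```bash
python3 st.py 0.5452 0.2222 0.070 99.3 52
```

```text
15.7 pos [0.5421 0.2286 0.1911] rot [-179.83  -51.75   99.35] q [ 54.7  40.5 -70.  101.2 -15.9  63.3   7. ] F [-0.7 -0.2  0.4] w 0.0316 15.0
tcp target [0.5446 0.2261 0.0669] delta now-axes cm [-9.92  0.23  7.46] delta target-axes cm [-9.96  0.2   7.42] turn [-0.0037  0.0043  0.0005]
```

Emit:
drive_tool(
  angular=[
    [0,0,0],
    [0,0,0],
    [0,0,0],
    [0,0,0],
    [0,0,0],
    [0,0,0],
    [0,0,0],
  ],
  delta_pos=[
    [-2,0,1.5],
    [-2,0,1.5],
    [-2,0,1.5],
    [-2,0,1.5],
    [-1.9,0.1,1.4],
    [0,0,0],
    [0,0,0],
  ],
  gripper=[2.5,2.5,2.5,2.5,2.5,2.5,2.5],
)

```text
time_s: 16.4
tool_pos: [0.5461, 0.2265, 0.0714]
tool_rot: [179.8, -52.0, 99.5]
force: [0.2, 0.7, -0.5]
grip_width: 0.0314
grasp_force: 15.0
```

```bash
for i in 1 2 3; do python3 st.py 0.5452 0.2222 0.044 99.3 52; python3 -c "
from h import *
p=eyes.read_camera('wrist')
save(p,'w6.png')"; done; python3 - <<'E'
from h import *
a=eyes.read_camera('scene'); b=eyes.read_camera('side')
y=R.from_euler('z',9.3,degrees=True).as_matrix()@np.array([0,1,0.])
for p in (a,b):
    print('expect ends',proj(p,[np.array([.5452,.2222,.070])+s*.0375*y for s in (-1,0,1)]).round(1).tolist(),[(np.round(r['centre'],1).tolist(),round(r['p'],2)) for r in models.search_frame(p,'can_mid')])
c=[cv2.resize(a['pixels'][220:330,150:290],None,fx=2.8,fy=2.8,interpolation=2),cv2.resize(b['pixels'][220:330,165:305],None,fx=2.8,fy=2.8,interpolation=2)]
cv2.imwrite('pics/pl.png',np.hstack(c)[:,:,::-1])
E
```

```text
16.4 pos [0.5461 0.2265 0.0714] rot [179.81 -51.98  99.51] q [ 50.1  49.8 -62.6 103.9 -11.   54.5  12.6] F [ 0.2  0.7 -0.5] w 0.0314 15.0
tcp target [0.5446 0.2261 0.0409] delta now-axes cm [-2.41 -0.16  1.87] delta target-axes cm [-2.41 -0.16  1.87] turn [0.0005 0.0004 0.0022]
16.45 pos [0.5463 0.2264 0.0717] rot [179.73 -51.97  99.56] q [ 50.1  49.8 -62.7 103.9 -11.   54.5  12.6] F [-0.3  0.   0.4] w 0.0316 15.0
tcp target [0.5446 0.2261 0.0409] delta now-axes cm [-2.42 -0.19  1.89] delta target-axes cm [-2.42 -0.18  1.89] turn [0.0012 0.0005 0.0028]
16.5 pos [0.5464 0.2262 0.0715] rot [179.71 -51.96  99.56] q [ 50.1  49.8 -62.7 103.9 -11.   54.5  12.6] F [-0.5 -0.3 -0.8] w 0.0319 15.0
tcp target [0.5446 0.2261 0.0409] delta now-axes cm [-2.4  -0.19  1.9 ] delta target-axes cm [-2.4  -0.18  1.9 ] turn [0.0014 0.0006 0.0028]
expect ends [[222.8, 250.4], [213.0, 262.5], [202.8, 275.1]] [([373.6, 219.9], 0.79), ([211.8, 264.4], 0.73), ([407.3, 186.5], 0.59)]
expect ends [[235.6, 254.0], [230.4, 265.3], [224.8, 277.5]] [([360.7, 214.4], 0.94), ([226.4, 263.3], 0.85), ([378.2, 188.7], 0.54), ([203.7, 229.8], 0.3)]
```

View pics/pl.png

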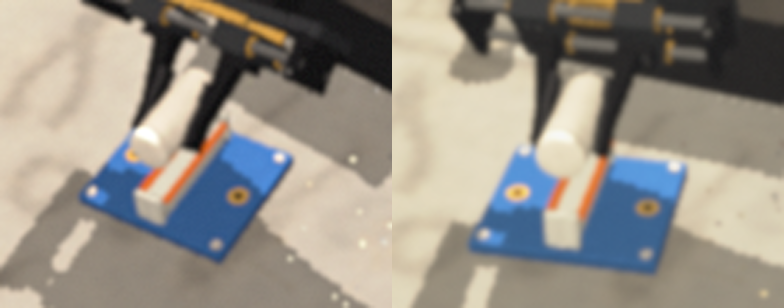

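The view shows the can level in the fingers above the trough and aligned with it (near end at scene (204,272), as projected). I lower it the last 30 mm.

Emit:
drive_tool(
  angular=[
    [0,0,0],
    [0,0,0],
    [0,0,0],
    [0,0,0],
    [0,0,0],
    [0,0,0],
  ],
  delta_pos=[
    [-0.8,-0.15,0.6],
    [-0.8,0,0.6],
    [-0.4,0,0.35],
    [-0.3,0,0.25],
    [0,0,0],
    [0,0,0],
  ],
  gripper=[2.5,2.5,2.5,2.5,2.5,2.5],
)

```text
time_s: 17.35
tool_pos: [0.5444, 0.2256, 0.0418]
tool_rot: [-179.9, -52.2, 99.2]
force: [-2.1, -6.8, 12.2]
grip_width: 0.0311
grasp_force: 15.0
```

```bash
python3 st.py 0.5452 0.2222 0.044 99.3 52
```

```text
17.35 pos [0.5444 0.2256 0.0418] rot [-179.93  -52.22   99.23] q [ 49.2  52.3 -60.9 104.3 -10.   52.6  14. ] F [-2.1 -6.8 12.2] w 0.0311 15.0
tcp target [0.5446 0.2261 0.0409] delta now-axes cm [-0.04  0.02  0.09] delta target-axes cm [-0.04  0.02  0.09] turn [-0.0003 -0.0039 -0.0007]
```

Emit:
drive_tool(
  angular=[
    [0,0,0],
    [0,0,0],
    [0,0,0],
    [0,0,0],
    [0,0,0],
    [0,0,0],
    [0,0,0],
    [0,0,0],
    [0,0,0],
    [0,0,0],
    [0,0,0],
    [0,0,0],
    [0,0,0],
    [0,0,0],
  ],
  delta_pos=[
    [0,0,-0.1],
    [0,0,0],
    [0,0,0],
    [0,0,0],
    [0,0,0],
    [0,0,0],
    [0,0,-1],
    [0,0,-2],
    [0,0,-3],
    [0,0,-3],
    [0,0,-3],
    [0,0,-3],
    [0,0,0],
    [0,0,0],
  ],
  gripper=[2.5,5,5,5,5,5,5,5,5,5,5,5,5,5],
)

```text
time_s: 18.75
tool_pos: [0.5634, 0.1072, 0.1329]
tool_rot: [180.0, -52.0, 99.3]
force: [-0.2, -0.5, -0.1]
grip_width: 0.0496
grasp_force: 0.0
```

```bash
python3 st.py 0.5905 -0.2365 0.25 103 0; python3 - <<'E'
from h import *
a=eyes.read_camera('scene'); b=eyes.read_camera('side')
y=R.from_euler('z',9.3,degrees=True).as_matrix()@np.array([0,1,0.])
rs=[]
for p in (a,b):
    print('expect ends',proj(p,[np.array([.5452,.2222,.044])+s*.0375*y for s in (-1,0,1)]).round(1).tolist())
    for r in models.cut_out(p,'can_mid'):
        if r['centre'][0]<260:
            ys,xs=np.nonzero(r['pixels']); print(r['p'],np.round(r['centre'],1),xs.min(),xs.max(),ys.min(),ys.max()); rs.append(ray(p,r['centre']))
if len(rs)==2: print(tri(rs))
c=[cv2.resize(q['pixels'][220:330,150:290],None,fx=2.8,fy=2.8,interpolation=2) for q in (a,b)]
cv2.imwrite('pics/pl2.png',np.hstack(c)[:,:,::-1])
E
```

```text
18.75 pos [0.5634 0.1072 0.1329] rot [179.96 -51.97  99.26] q [ 59.   46.9 -63.4  97.1 -10.8  69.1  15. ] F [-0.2 -0.5 -0.1] w 0.0496 0.0
tcp target [ 0.5905 -0.2365  0.245 ] delta now-axes cm [-12.34  -2.84 -33.98] delta target-axes cm [-34.1   -5.09 -11.21] turn [ 0.0302 -0.9067 -0.061 ]
expect ends [[223.8, 259.2], [214.2, 271.2], [204.2, 283.8]]
0.62 [214.  270.5] 199 230 255 289
expect ends [[236.1, 265.3], [231.0, 276.9], [225.5, 289.5]]
0.76 [229.  274.9] 219 244 259 295
(array([0.54812858, 0.22112216, 0.04549524]), [0.001953886412820277, 0.001953886412820213])
```

View pics/pl2.png

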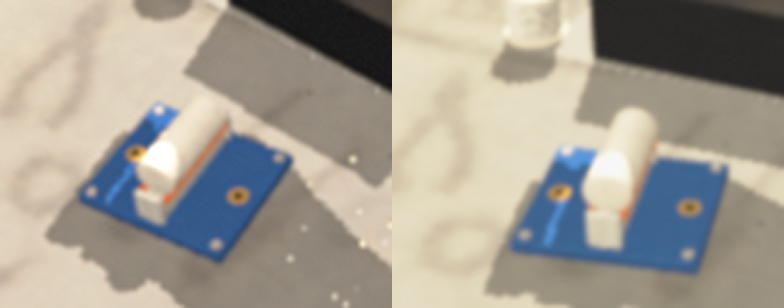

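The can lies in the trough between the stops, scene (214,271), matching the projection. Next I go over the bridge.

Emit:
drive_tool(
  angular=[
    [0,0,0],
    [0,0,0],
    [0,0,0],
    [0,-0.1297,0],
    [0,-0.1297,0],
    [0,-0.1297,0],
    [0,-0.1297,0],
    [0,-0.1297,0],
    [0,-0.1297,0],
    [0,-0.1297,0],
    [0,0,-0.065],
  ],
  delta_pos=[
    [3.15,0,-2.46],
    [3.15,0,-2.46],
    [3.15,0,-2.46],
    [0,0,0],
    [0,0,0],
    [0,0,0],
    [0,0,0],
    [0,0,0],
    [0,0,0],
    [0,0,0],
    [0,0,0],
  ],
  gripper=[5,5,5,5,5,5,5,5,5,5,5],
)

```text
time_s: 20.05
tool_pos: [0.5606, 0.116, 0.2535]
tool_rot: [179.9, 0.1, 103.9]
force: [-0.2, 1.2, 0.3]
grip_width: 0.0501
grasp_force: 0.0
```

Emit:
drive_tool(
  angular=[
    [0,0,0],
    [0,0,0],
    [0,0,0],
    [0,0,0],
    [0,0,0],
    [0,0,0],
    [0,0,0],
    [0,0,0],
    [0,0,0],
    [0,0,0],
    [0,0,0],
    [0,0,0],
  ],
  delta_pos=[
    [-3.79,-0.57,0.1],
    [-3.79,-0.57,0.1],
    [-3.79,-0.57,0.1],
    [-3.79,-0.57,0.1],
    [-3.79,-0.57,0.1],
    [-3.79,-0.57,0.1],
    [-3.79,-0.57,0.1],
    [-3.79,-0.57,0.1],
    [-3.79,-0.57,0.1],
    [0,0,0],
    [0,0,0],
    [0,0,0],
  ],
  gripper=[5,5,5,5,5,5,5,5,5,5,5,5],
)

```text
time_s: 21.25
tool_pos: [0.5902, -0.2335, 0.2433]
tool_rot: [-180.0, -0.1, 103.2]
force: [-0.8, -0.2, -0.4]
grip_width: 0.0497
grasp_force: 0.0
```

```bash
python3 st.py 0.5905 -0.2365 0.080 103 0; python3 - <<'E'
from h import *
p=eyes.read_camera('wrist'); save(p,'w7.png')
hsv=cv2.cvtColor(p['pixels'],cv2.COLOR_RGB2HSV); m=((hsv[...,0]<6)|(hsv[...,0]>174))&(hsv[...,1]>140)&(hsv[...,2]>60)
n,l,st,ce=cv2.connectedComponentsWithStats(m.astype(np.uint8))
print([(ce[i].round(1),st[i].tolist()) for i in range(1,n) if st[i,4]>60], proj(p,[[.5905,-.2365,.082],[.5905,-.2365,.071]]))
for r in models.cut_out(p,'bridge_grip'):
    ys,xs=np.nonzero(r['pixels']);print(r['p'],r['centre'],cv2.minAreaRect(np.c_[xs,ys].astype(np.int32)))
E
```

```text
21.25 pos [ 0.5902 -0.2335  0.2433] rot [-1.7999e+02 -8.0000e-02  1.0321e+02] q [ 59.7  24.9 -54.2  83.4  20.1  81.9  18.4] F [-0.8 -0.2 -0.4] w 0.0497 0.0
tcp target [ 0.5905 -0.2365  0.075 ] delta now-axes cm [-0.33 -0.04 16.83] delta target-axes cm [-0.3  -0.04 16.83] turn [-0.0002 -0.0015  0.0036]
[(array([552.9, 161.1]), [548, 157, 12, 10, 62]), (array([282.4, 198.4]), [270, 186, 25, 25, 579]), (array([435.2, 215.1]), [431, 211, 9, 9, 65]), (array([530.7, 225.5]), [519, 213, 20, 28, 291]), (array([554.1, 251.7]), [545, 247, 15, 10, 65]), (array([385.4, 262.9]), [368, 259, 32, 10, 96]), (array([343.5, 329. ]), [340, 316, 7, 26, 76])] [[282.79273568 198.16570325]
 [282.81376487 195.25890488]]
0.75 [281.8, 180.3] ((283.0, 180.5), (109.0, 36.0), 90.0)
```

Emit:
drive_tool(
  angular=[
    [0,0,0],
    [0,0,0],
    [0,0,0],
    [0,0,0],
    [0,0,0],
    [0,0,0],
    [0,0,0],
    [0,0,0],
  ],
  delta_pos=[
    [-0.25,0,3.5],
    [0,0,3.5],
    [0,0,3.5],
    [0,0,3],
    [0,0,2],
    [0,0,0.9],
    [0,0,0],
    [0,0,0],
  ],
  gripper=[5,5,5,5,5,5,5,5],
)

```text
time_s: 22.15
tool_pos: [0.5915, -0.238, 0.081]
tool_rot: [179.9, 0.1, 103.1]
force: [0.7, 0.8, -0.3]
grip_width: 0.0502
grasp_force: 0.0
```

```bash
for i in 1 2 3; do python3 st.py 0.5905 -0.2365 0.083 103 0; python3 -c "
from h import *
p=eyes.read_camera('side')"; done
```

```text
22.15 pos [ 0.5915 -0.238   0.081 ] rot [1.7992e+02 6.0000e-02 1.0308e+02] q [ 57.4  32.5 -50.   93.6  26.7  66.5  14. ] F [ 0.7  0.8 -0.3] w 0.0502 0.0
tcp target [ 0.5905 -0.2365  0.078 ] delta now-axes cm [ 0.17 -0.06  0.3 ] delta target-axes cm [ 0.17 -0.06  0.3 ] turn [0.0015 0.001  0.0013]
22.2 pos [ 0.5917 -0.2383  0.0813] rot [1.7989e+02 9.0000e-02 1.0306e+02] q [ 57.4  32.5 -50.   93.6  26.7  66.5  14. ] F [ 0.1 -0.1  0.4] w 0.0499 0.0
tcp target [ 0.5905 -0.2365  0.078 ] delta now-axes cm [ 0.2  -0.08  0.33] delta target-axes cm [ 0.2  -0.08  0.33] turn [0.002  0.0015 0.001 ]
22.25 pos [ 0.5917 -0.2384  0.0814] rot [1.7988e+02 1.0000e-01 1.0305e+02] q [ 57.4  32.5 -50.   93.6  26.7  66.5  14. ] F [-0.6 -0.  -0.8] w 0.0502 0.0
tcp target [ 0.5905 -0.2365  0.078 ] delta now-axes cm [ 0.22 -0.08  0.34] delta target-axes cm [ 0.21 -0.08  0.34] turn [0.0021 0.0017 0.0008]
```

Emit:
drive_tool(
  angular=[
    [0,0,0],
    [0,0,0],
    [0,0,0],
    [0,0,0],
    [0,0,0],
    [0,0,0],
    [0,0,0],
    [0,0,0],
    [0,0,0],
  ],
  delta_pos=[
    [0.1,0,0.3],
    [0,0,0],
    [0,0,0],
    [0,0,0],
    [0,0,0],
    [0,0,0],
    [0,0,0],
    [0,0,0],
    [0,0,0],
  ],
  gripper=[5,5,1.5,1.5,1.5,1.5,1.5,1.5,1.5],
  squeeze=30,
)

```text
time_s: 23.2
tool_pos: [0.5904, -0.2375, 0.0767]
tool_rot: [180.0, 0.0, 103.0]
force: [-0.3, -0.9, -0.4]
grip_width: 0.0219
grasp_force: 30.0
```

Emit:
drive_tool(
  angular=[
    [0,0,0],
    [0,0,0],
    [0,0,0],
    [0,0,0],
    [0,0,0],
    [0,0,0],
    [0,0,0],
    [0,0,0],
  ],
  delta_pos=[
    [0,0,-0.5],
    [0,0,-1.5],
    [0,0,-3],
    [0,0,-3.5],
    [0,0,-3.5],
    [0,0,-4],
    [0,0,0],
    [0,0,0],
  ],
  gripper=[1.5,1.5,1.5,1.5,1.5,1.5,1.5,1.5],
)

```text
time_s: 24.0
tool_pos: [0.5909, -0.2373, 0.2385]
tool_rot: [179.9, 0.1, 103.0]
force: [0.2, 0.4, -3.0]
grip_width: 0.0216
grasp_force: 30.0
```

```bash
python3 st.py 0.5452 0.2222 0.250 189.3 0
```

```text
24.0 pos [ 0.5909 -0.2373  0.2385] rot [1.7989e+02 1.1000e-01 1.0304e+02] q [ 59.8  25.1 -54.1  83.7  20.4  81.3  18.4] F [ 0.2  0.4 -3. ] w 0.0216 30.0
tcp target [0.5452 0.2222 0.245 ] delta now-axes cm [45.8   5.92 -0.73] delta target-axes cm [-2.91 46.09 -0.65] turn [ 0.      0.003  -1.5055]
```

Emit:
drive_tool(
  angular=[
    [0,0,0],
    [0,0,0],
    [0,0,0],
    [0,0,0],
    [0,0,0],
    [0,0,0],
    [0,0,0],
    [0,0,0],
    [0,0,0],
    [0,0,0],
    [0,0,0],
    [0,0,0],
    [0,0,0],
    [0,0,0],
  ],
  delta_pos=[
    [1.9,0.25,-0.1],
    [3.6,0.45,-0.1],
    [3.7,0.5,-0.1],
    [3.8,0.5,-0.1],
    [3.8,0.5,-0.1],
    [3.8,0.5,0],
    [3.8,0.5,0],
    [3.8,0.5,0],
    [3.8,0.5,0],
    [3.8,0.5,0],
    [3.8,0.5,0],
    [3.7,0.4,0],
    [2.5,0.3,0],
    [0,0,0],
  ],
  gripper=[1.5,1.5,1.5,1.5,1.5,1.5,1.5,1.5,1.5,1.5,1.5,1.5,1.5,1.5],
)

```text
time_s: 25.4
tool_pos: [0.5404, 0.2284, 0.2406]
tool_rot: [-179.8, -0.2, 103.6]
force: [-0.2, 0.8, -1.4]
grip_width: 0.0218
grasp_force: 30.0
```

Emit:
drive_tool(
  angular=[
    [0,0,-0.075],
    [0,0,-0.13],
    [0,0,-0.13],
    [0,0,-0.13],
    [0,0,-0.13],
    [0,0,-0.13],
    [0,0,-0.13],
    [0,0,-0.13],
    [0,0,-0.13],
    [0,0,-0.13],
    [0,0,-0.13],
    [0,0,-0.13],
    [0,0,0],
    [0,0,0],
  ],
  delta_pos=[
    [0,0,0],
    [0,0,0],
    [0,0,0],
    [0,0,0],
    [0,0,0],
    [0,0,0],
    [0,0,0],
    [0,0,0],
    [0,0,0],
    [0,0,0],
    [0,0,0],
    [0,0,0],
    [0,0,0],
    [0,0,0],
  ],
  gripper=[1.5,1.5,1.5,1.5,1.5,1.5,1.5,1.5,1.5,1.5,1.5,1.5,1.5,1.5],
)

```text
time_s: 26.8
tool_pos: [0.5439, 0.2217, 0.2409]
tool_rot: [-180.0, -0.1, -170.9]
force: [0.7, 0.1, -1.9]
grip_width: 0.022
grasp_force: 30.0
```

```bash
python3 st.py 0.5452 0.2222 0.140 189.3 0
```

```text
26.8 pos [0.5439 0.2217 0.2409] rot [-1.7996e+02 -9.0000e-02 -1.7092e+02] q [ 32.7  28.8 -76.6  90.2  28.2  83.5  53.5] F [ 0.7  0.1 -1.9] w 0.022 30.0
tcp target [0.5452 0.2222 0.135 ] delta now-axes cm [-0.15  0.04 10.59] delta target-axes cm [-0.13  0.03 10.59] turn [-0.0007 -0.0016 -0.0038]
```

Emit:
drive_tool(
  angular=[
    [0,0,0],
    [0,0,0],
    [0,0,0],
    [0,0,0],
    [0,0,0],
    [0,0,0],
  ],
  delta_pos=[
    [0,0,2],
    [0,0,2.5],
    [0,0,2.5],
    [0,0,2.5],
    [0,0,0],
    [0,0,0],
  ],
  gripper=[1.5,1.5,1.5,1.5,1.5,1.5],
)

```text
time_s: 27.4
tool_pos: [0.5444, 0.2221, 0.1469]
tool_rot: [-180.0, -0.0, -170.8]
force: [0.4, 0.4, -1.5]
grip_width: 0.0216
grasp_force: 30.0
```

```bash
python3 st.py 0.5452 0.2222 0.1045 189.3 0; cat > chk.py <<'E'
from h import *
import sys
zc=float(sys.argv[1])
rs=[];base=np.array([.5452,.2222,0])
for c in ('scene','side','wrist'):
    p=eyes.read_camera(c); P=proj(p,[base+[0,0,zc]])[0]
    hsv=cv2.cvtColor(p['pixels'],cv2.COLOR_RGB2HSV); m=((hsv[...,0]<6)|(hsv[...,0]>172))&(hsv[...,1]>120)&(hsv[...,2]>50)
    n,l,st,ce=cv2.connectedComponentsWithStats(m.astype(np.uint8))
    print(c,'expect grip',P.round(1),[(ce[i].round(1).tolist(),st[i].tolist()) for i in range(1,n) if st[i,4]>15 and np.hypot(*(ce[i]-P))<40])
    for r in models.cut_out(p,'bridge_grip'):
        if np.hypot(*(np.array(r['centre'])-P))<50:
            ys,xs=np.nonzero(r['pixels']);print('  bridge',round(r['p'],2),np.round(r['centre'],1),xs.min(),xs.max(),ys.min(),ys.max())
    if c!='wrist': rs.append(p['pixels'])
x0=[(150,200),(165,210)]
cv2.imwrite('pics/'+sys.argv[2],np.hstack([cv2.resize(q[b:b+120,a:a+140],None,fx=2.8,fy=2.8,interpolation=2) for q,(a,b) in zip(rs,x0)])[:,:,::-1])
E
python3 chk.py 0.14 h1.png
```

```text
27.4 pos [0.5444 0.2221 0.1469] rot [-1.8000e+02 -4.0000e-02 -1.7081e+02] q [ 30.4  32.9 -72.5  97.   32.5  74.7  50.6] F [ 0.4  0.4 -1.5] w 0.0216 30.0
tcp target [0.5452 0.2222 0.0995] delta now-axes cm [-0.09  0.    4.74] delta target-axes cm [-0.08  0.    4.74] turn [-0.0001 -0.0007 -0.0019]
scene expect grip [209.6 237.5] [([212.8, 236.5], [209, 230, 9, 16, 102])]
  bridge 0.92 [218.7 256.5] 185 240 232 275
side expect grip [228.7 232.1] [([233.4, 229.9], [231, 226, 6, 11, 45])]
  bridge 0.95 [239.  257.8] 197 263 228 271
wrist expect grip [279.5 266.7] [([283.4, 259.3], [258, 243, 52, 32, 1554])]
```

View pics/h1.png

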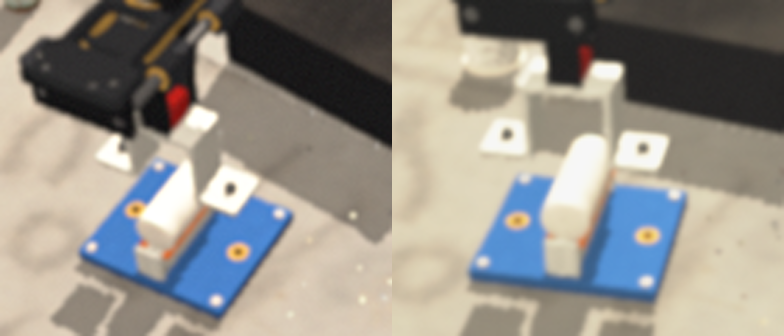

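```bash
python3 - <<'E'
from h import *
a=eyes.read_camera('scene'); b=eyes.read_camera('side')
X=[tri([ray(a,s),ray(b,d)]) for s,d in (((193.6,252.5),(206.1,257.9)),((232.1,267.1),(254.6,262.9)))]
for x in X: print(x[0].round(4),np.round(x[1],4))
d=X[1][0]-X[0][0]; print('mid',((X[0][0]+X[1][0])/2).round(4),'len',np.linalg.norm(d),np.degrees(np.arctan2(d[1],d[0])))
# same for inserts: scene crop, side crop
g=[((136,210),(517,220)),((238,252),(648,236))]
I=[tri([ray(a,(s[0]/2.8+150-.3,s[1]/2.8+200-.3)),ray(b,((t[0]-392)/2.8+165-.3,t[1]/2.8+210-.3))]) for s,t in g]
for x in I: print('insert',x[0].round(4),np.round(x[1],4))
print('mid',((I[0][0]+I[1][0])/2).round(4))
E
```

```text
[0.5872 0.2328 0.0827] [0.0008 0.0008]
[0.4998 0.2162 0.0812] [0.0006 0.0006]
mid [0.5435 0.2245 0.082 ] len 0.08893675963792742 -169.25694312493138
insert [0.5873 0.2302 0.0127] [0.0004 0.0004]
insert [0.4988 0.2159 0.0122] [0.0001 0.0001]
mid [0.543  0.2231 0.0124]
```

The screws are over the inserts to within 1.5 mm and about 1.5° in both views. I lower 47 mm to the hover height.

Emit:
drive_tool(
  angular=[
    [0,0,0],
    [0,0,0],
    [0,0,0],
    [0,0,0],
    [0,0,0],
    [0,0,0],
    [0,0,0],
    [0,0,0],
    [0,0,0],
    [0,0,0],
  ],
  delta_pos=[
    [0,0.05,0.7],
    [0,0,1],
    [0,0,1],
    [0,0,1],
    [0,0,0.7],
    [0,0,0.3],
    [0,0,0],
    [0,0,0],
    [0,0,0],
    [0,0,0],
  ],
  gripper=[1.5,1.5,1.5,1.5,1.5,1.5,1.5,1.5,1.5,1.5],
)

```text
time_s: 28.8
tool_pos: [0.5448, 0.2227, 0.1001]
tool_rot: [-180.0, 0.0, -170.7]
force: [0.2, 0.6, -2.3]
grip_width: 0.0218
grasp_force: 30.0
```

```bash
python3 st.py 0.5452 0.2222 0.1035 189.3 0; python3 chk.py 0.093 h2.png; sleep 0; python3 st.py
```

```text
28.8 pos [0.5448 0.2227 0.1001] rot [-1.8000e+02  4.0000e-02 -1.7074e+02] q [ 28.5  35.4 -69.8  99.6  35.2  70.6  48.8] F [ 0.2  0.6 -2.3] w 0.0218 30.0
tcp target [0.5452 0.2222 0.0985] delta now-axes cm [-0.03 -0.06  0.16] delta target-axes cm [-0.03 -0.06  0.16] turn [-0.      0.0007 -0.0008]
scene expect grip [211.9 254.5] [([214.9, 253.8], [211, 248, 9, 14, 86])]
  bridge 0.89 [223.8 269.4] 187 242 250 292
side expect grip [229.9 254.7] [([234.4, 255.8], [233, 253, 4, 7, 19])]
  bridge 0.87 [240.6 277. ] 200 263 254 292
wrist expect grip [279.3 269.4] [([284.5, 261.0], [258, 243, 52, 32, 1357])]
29.1 pos [0.5446 0.2225 0.0997] rot [-179.99    0.   -170.75] q [ 28.5  35.4 -69.8  99.6  35.2  70.6  48.8] F [-0.7  0.9 -1.9] w 0.0218 30.0
```

View pics/h2.png

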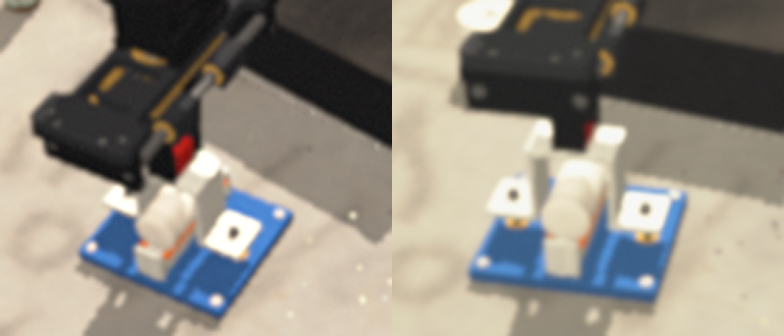

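The bridge hovers level with its screws directly above the inserts, clear of the can. The wrist force equals only the bridge's weight. Handing in.

```bash
python3 -c "
from cell import env
print(env.sign_off())"
```

```text
the job is handed in; nothing more can be done
None
```

The capacitor lies released in the trough, and the arm is holding the bridge level about 15 mm above its seat with its screws over the inserts. I handed the job in at about 29 s; the sign-off returned no verdict.

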